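# Put the hoe heads away in the sloping divided tote

### The job

Put the two loose forged hoe heads away in the wooden divided tote on its sloping stand: each head goes blade-down and socket-up into the one compartment that fits its blade closely (the medium compartment stays empty), lying flat on the compartment's floor. Set them down rather than drop them, let go, and do not shift the other things lying about on the bench.

Things in the scene. Friction and masses are not known exactly. Their poses are not given: they have to be found in the camera images.
- head_small: The small forged hoe head, loose: flat dark steel blade 80 mm long (x) x 54 wide (y) x 6 thick, flat on the bench, bright cutting edge at +x, a square socket standing up (+z) on it (see its point). Low rib, 5 mm wide, to 16 mm above the underside, ahead of the socket. Origin: centre of the blade's underside. 0.4 kg +-20 %.
- head_large: The large forged hoe head, loose: flat dark steel blade 116 mm long (x) x 78 wide (y) x 6 thick, flat on the bench, bright cutting edge at +x, a square socket standing up (+z) on it (see its point). Low rib, 5 mm wide, to 16 mm above the underside, ahead of the socket. Origin: centre of the blade's underside. 0.62 kg +-20 %.
- head_small_socket (a point): Top centre of the small head's socket: a square steel tube, 30 x 30 mm outside, sides parallel to the blade's, 18 mm hole open at the top, from the blade up to 56 mm above the blade's underside; its axis lies 15 mm behind (-x of) the blade's centre. Axes as the head's. The place to grip it.
- head_large_socket (a point): Top centre of the large head's socket: a square steel tube, 30 x 30 mm outside, sides parallel to the blade's, 18 mm hole open at the top, from the blade up to 56 mm above the blade's underside; its axis lies 15 mm behind (-x of) the blade's centre. Axes as the head's. The place to grip it.
- stand: Fixed stand under the tote, place and yaw vary: wooden base 230 mm (x) x 350 mm (y) x 12 mm; origin at the centre of its underside, on the bench, +x roughly to the robot's right (world -y). Two 12 mm thick uprights at x = +98, y = +-166 mm rise to 305 mm and bend forward (-x) to hold the tool rail.
- rail_mid (a point): Middle of the stand's level tool rail, a 14 mm bar along y, 305 mm above the bench, 15 mm to +x of the stand's origin, 332 mm long. It hangs over the tote: a tool reaching straight down into the compartments strikes it; one tilted like the tote passes in front of and under it.
- tote: Divided wooden tray on the stand, 140 mm (x) x 258 mm (y), tilted 35 degrees to open up and towards the robot's left. Origin: centre of its floor's top face, 85 mm above the bench. z: square to the floor, out of the opening; x: up the slope; y: level, away from the robot. Walls and dividers 6 mm thick, 20 mm high. Compartments: small at -y, medium, large at +y, wooden packing blocks above the first two.
- pocket_small (a point): Centre of the floor of the small compartment of the tote (axes as the tote's): 92 mm inside along x, 66 mm along y, walls 20 mm high above the floor. It fits the small head with 6 mm to spare on every side.
- pocket_medium (a point): Centre of the floor of the medium compartment of the tote (axes as the tote's): 110 mm inside along x, 78 mm along y, walls 20 mm high above the floor. Neither head belongs here; it stays empty.
- pocket_large (a point): Centre of the floor of the large compartment of the tote (axes as the tote's): 128 mm inside along x, 90 mm along y, walls 20 mm high above the floor. It fits the large head with 6 mm to spare on every side.
- hammer: Bystander, loose, to be left where it is: hammer, 260 mm, lying flat. Origin on its underside.
- brush: Bystander, loose, to be left where it is: hand brush, 190 mm, lying flat. Origin on its underside.
- wrench: Bystander, loose, to be left where it is: wrench, 180 mm, lying flat. Origin on its underside.
- steel_block: Bystander, loose, to be left where it is: bare steel block 90 x 60 x 40 mm. Origin on its underside.
- tin: Bystander, loose, to be left where it is: grey tin can, 72 mm across, 100 mm high, upright. Origin on its underside.
- pot: Bystander, loose, to be left where it is: open dark steel pot, 90 mm across, 80 mm high. Origin on its underside.

How it is judged:
At the end, for the whole second after the job is handed in: Each head at rest, released, socket up in its own compartment: blade centre within 10 mm of the compartment's centre along and across, underside within 5 mm of the floor and parallel to it within 0.08 rad, length along the compartment within 0.25 rad (either end up) (x of head_small in the frame of pocket_small between -0.01 and 0.01 m and y of head_small in the frame of pocket_small between -0.01 and 0.01 m and z of head_small in the frame of pocket_small between -0.005 and 0.005 m and angle between the z axis of head_small and the z axis of pocket_small, either way round below 0.08 rad and angle between the x axis of head_small and the x axis of pocket_small, either way round below 0.25 rad and linear speed of each of head_small, head_large below 0.02 m/s and angular speed of each of head_small, head_large below 0.2 rad/s and contact force between the fingers and head_small below 0.1 N and x of head_large in the frame of pocket_large between -0.01 and 0.01 m and y of head_large in the frame of pocket_large between -0.01 and 0.01 m and z of head_large in the frame of pocket_large between -0.005 and 0.005 m and angle between the z axis of head_large and the z axis of pocket_large, either way round below 0.08 rad and angle between the x axis of head_large and the x axis of pocket_large, either way round below 0.25 rad and contact force between the fingers and head_large below 0.1 N); the robot touches nothing.
It fails at once if the small head was dropped or thrown (over 0.8 m/s out of the fingers, a fall of about 30 mm) (linear speed of head_small above 0.8 m/s and contact force between the fingers and head_small below 0.1 N).
It fails at once if the large head was dropped or thrown (over 0.8 m/s out of the fingers, a fall of about 30 mm) (linear speed of head_large above 0.8 m/s and contact force between the fingers and head_large below 0.1 N).
It fails at once if a bystander on the bench was shifted by more than 30 mm (distance of any of hammer, brush, wrench, steel_block, tin, pot from where it was at the start of the episode above 0.03 m).
It also fails if it takes over 51 s, if anything falls off the work surface, if the arm or the gripper's body presses on something with over 40 N, if the wrist force passes 120 N, or if a joint passes its speed limit or range.

### The arm

A 6-joint arm with a two-finger parallel gripper is mounted at the origin on the work surface. World frame = base frame: x ahead of the robot, y to its left, z up, the work surface at z = 0. Lengths are in m, angles in rad, forces in N, time in s.
With the tool pointing down it reaches from about 0.35 to 0.975 m from the base axis. Payload 4.9 kg.
Tool frame: the origin (TCP) lies on the centre line of the jaws, within the pads' length; the fingertips stand 11 mm ahead of it and the grasp point (between the pads) lies 8 mm behind it (manip.finger_overhang is the distance from the TCP to the fingertips, in m); z points along the fingers, y is the direction in which the jaws open and shut (so a half turn about z gives the same grasp; the last joint's range is limited). The gripper opens to 85 mm and grips with 20 to 120 N. Pads are 22 mm wide; open, the fingers measure 114 mm over their backs; the gripper's body (76 mm by 85 mm) begins 54 mm behind the grasp point. The pads swing forward as they close: fully open they stand 13 mm farther back than shut.
Start: joints at [-1.243, 0.053, 1.613, -0, 1.476, -0.119], TCP at [0.27, -0.564, 0.242] pointing down, gripper open.
Joint ranges: [-3.01, 3.01], [-1.01, 2.22], [0.06, 2.58], [-1.02, 4.17], [0.09, 2.62], [-3.14, 3.14]. Speed limits (rad/s): [2.57, 2.57, 3.14, 3.14, 3.14, 3.14].

### API

Orientations are given as a unit quaternion [w, x, y, z].
In Python, from station import manip gives the robot as it stands.
- The arm moves only by the shell command python3 -m handwheel 'ROWS' [FORCE]. ROWS is text: rows parted by semicolons, each of 7 numbers parted by spaces: the turn, a rotation vector about the tool's x, y, z in units of 8 degrees (1.0 is 8 degrees), then the shift along the tool's x, y, z in units of 50 mm (1.0 is 50 mm), then the closure, from -1 (fully open) to 1 (shut), so that 0 is half open. In form: rx ry rz x y z claw; .... A call has 1 to 10 rows; each row shifts and turns the pose as measured when the row begins, along the tool's axes as they then stand; what a row does not reach is not made up. A row lasts 1/8 s, in which the tool goes at most 62.5 mm and 10.7 degrees, less where a joint would pass 70% of its speed; a pose out of reach is approached as far as the arm can. A call is refused whole if a number of a shift passes 1 or a number of a turn 1, either way. A call with a gripper value outside its range is refused whole. The fingers move at their own pace and stop on an object; FORCE is the grip in N (left out, the last holds). Time passes only in rows, so rows that do not move let the fingers close. It gives the time, the measured TCP pose, the force and the opening at its end, in the units of the state.
- manip.observe(): the state, without advancing time (a new reading comes with each control period).
- manip.snapshot(name): name is "side" or "top" or "wrist"; returns (picture, depth): 384x512x3 uint8, red, green, blue; 384x512 float32, m along the optical axis (not along the pixel's ray), 0 where there is no reading.
- manip.camera_params(name): a dict with "camera_matrix" (3x3 intrinsics, pixels), "world_from_camera" (4x4, takes a point from camera to world coordinates). Camera axes: x right, y down, z forward; pixel columns grow to the right and rows downward; lengths in m; the calibration is good to about 2 mm. A picture is of the moment at which its call begins: read the wrist's pose just before it. camera_params takes no time and is no camera call; for the wrist camera it gives the pose at the moment of the call.
- manip.job_done(): hands the job in, once; it reports no verdict.
Trained networks look in the newest picture that a camera, given by its name, has taken for a name from the list of things; names that differ only in an ending like _2 or _b are one class to them, and where a whole thing is asked for, a point or a joint stands for the part that bears it (a point fixed in the world has none). Each returns a list of dicts, best first, with "score" (0 to 1); they miss things now and then, are a little off and sometimes report something else, mostly with a low value. They report only what shows in the picture. A call takes as long as a camera call.
- manip.silhouettes(camera, thing): "pixels" (384x512 bool, what is visible of it) and "position" ([row, column] in pixels, amid what is visible of it).
- manip.pinpoint(camera, thing): "position" ([row, column] in pixels: a listed point, or the origin of a listed thing).
The state is a dict: "clock": time; "qpos": joint angles; "joint_velocities": joint speeds; "tau": joint torques, N m; "position": TCP position; "eef_rot": TCP orientation; "force": force on the tool from outside, world axes, zero at the start; "ft_torque": the same for the moment, N m; "finger_gap": finger opening in m.
Only numpy, scipy, OpenCV 4.12 (cv2) and the standard library are available. Lean on these libraries where they do the work, as an engineer would, in place of code of your own. Each camera call takes 0.05 s, during which the arm holds its last target.

## Working session

There is one attempt and no reset: what is moved stays moved. The work goes in short steps, Python scripts to look and compute and a shell command to move; the robot and the scene stay as the last step left them, time stands still between calls to the robot, and variables do not carry over. Pictures are saved under pics/ and viewed, and the job is handed in when it is done.

```bash
ls; mkdir -p pics
cat > h.py <<'E'
import numpy as np, cv2, sys
from station import manip
from scipy.spatial.transform import Rotation as R
def snap(n,fn=None):
    p,d=manip.snapshot(n)
    if fn: cv2.imwrite('pics/'+fn,p[:,:,::-1])
    return p,d
def w(cam,rc,depth):
    c=manip.camera_params(cam);K=c['camera_matrix'];T=c['world_from_camera']
    v=np.array([(rc[1]-K[0,2])/K[0,0],(rc[0]-K[1,2])/K[1,1],1])*depth
    return T[:3,:3]@v+T[:3,3]
def cloud(cam,d):
    c=manip.camera_params(cam);K=c['camera_matrix'];T=c['world_from_camera']
    r,cc=np.indices(d.shape)
    P=np.stack([(cc-K[0,2])/K[0,0]*d,(r-K[1,2])/K[1,1]*d,d],-1)
    P=P@T[:3,:3].T+T[:3,3]; P[d==0]=np.nan
    return P
E
python3 - <<'E'
from h import *
np.set_printoptions(precision=4,suppress=True)
for n in ['top','side','wrist']:
    p,d=snap(n,n+'0.png'); np.savez(f'{n}0.npz',p=p,d=d)
    print(n,manip.camera_params(n)['world_from_camera'])
    if n!='wrist':
        for t in ['head_small','head_large','head_small_socket','head_large_socket','rail_mid','tote','stand','pocket_small','pocket_large','pocket_medium']:
            print(t,[(np.round(r['position'],1),round(r['score'],2)) for r in manip.pinpoint(n,t)][:3])
print(manip.observe())
E
```

```text
pics
top [[ 0.0245 -0.9834  0.1797  0.3454]
 [-0.9997 -0.0243  0.0031  0.0847]
 [ 0.0013 -0.1797 -0.9837  1.3702]
 [ 0.      0.      0.      1.    ]]
head_small [(array([234.1, 245.6]), 0.75), (array([251.9, 343.3]), 0.63)]
head_large [(array([256.6, 182.1]), 0.87)]
head_small_socket [(array([235.9, 239.4]), 0.77)]
head_large_socket [(array([252.7, 179.1]), 0.96)]
rail_mid [(array([210.8, 380.7]), 0.9)]
tote [(array([220.2, 352.2]), 0.57)]
stand [(array([224.2, 344.5]), 0.59)]
pocket_small [(array([252.5, 343.4]), 0.74), (array([222.4, 353.8]), 0.73)]
pocket_large [(array([190.4, 357.4]), 0.98)]
pocket_medium [(array([228.8, 349.9]), 0.84), (array([235.5, 243.7]), 0.16)]
side [[-0.8183 -0.4485  0.3595  0.125 ]
 [-0.5748  0.6347 -0.5166  0.7124]
 [ 0.0035 -0.6294 -0.7771  1.1383]
 [ 0.      0.      0.      1.    ]]
head_small [(array([248.3, 274.2]), 0.56)]
head_large [(array([311.9, 253.2]), 0.84)]
head_small_socket [(array([243., 273.]), 0.55)]
head_large_socket [(array([295.1, 261.5]), 0.92)]
rail_mid [(array([237.3, 187.1]), 0.69), (array([125.2, 326.1]), 0.64), (array([295.3, 260
[... 180 characters left out ...]
rray([164.2, 293.7]), 0.85)]
pocket_medium [(array([174.9, 316.5]), 0.71)]
wrist [[ 0.431  -0.8564 -0.2842  0.3435]
 [-0.9023 -0.4096 -0.1342 -0.5281]
 [-0.0015  0.3143 -0.9493  0.3741]
 [ 0.      0.      0.      1.    ]]
{'clock': 1.15, 'qpos': array([-1.243 ,  0.0527,  1.6129,  0.    ,  1.476 , -0.119 ]), 'joint_velocities': array([ 0.0013,  0.0001,  0.0001, -0.0012, -0.0001, -0.0006]), 'tau': array([  0.0006, -39.3689, -37.0458,  -0.    ,   0.0006,   0.    ]), 'position': array([ 0.27  , -0.5636,  0.2423]), 'eef_rot': array([-0.    ,  0.9752,  0.2215,  0.    ]), 'force': array([-0.5929, -0.8383,  0.2205]), 'ft_torque': array([-0.0411, -0.0147, -0.0643]), 'finger_gap': 0.08532850074654441}
```

View pics/top0.png

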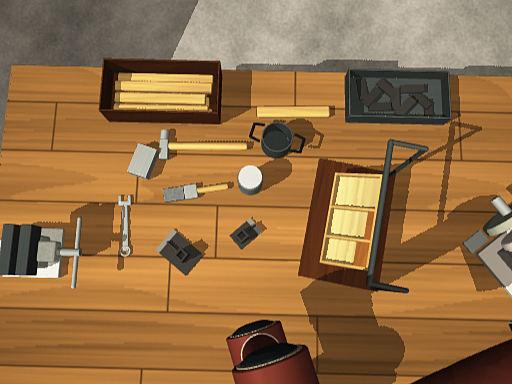

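View pics/side0.png

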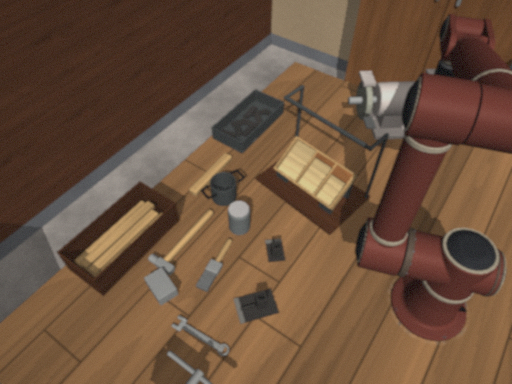

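View pics/wrist0.png

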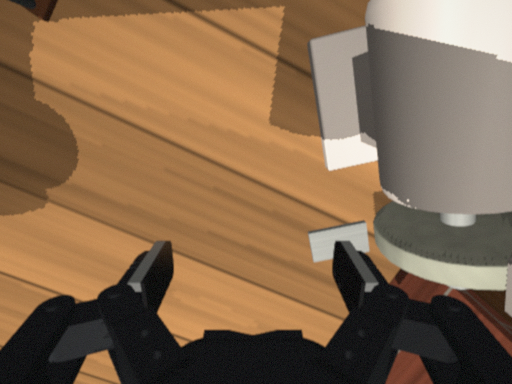

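The top view shows the small head at about (234,245), the large head at (256,182), and the tote at (220,352) with the rail on its right. The side view agrees. Next I'll measure them from the depth.

Run:
```python
from h import *
np.set_printoptions(precision=4,suppress=True)
for n in ['top','side']:
    p,d=snap(n); P=cloud(n,d)
    m=manip.silhouettes(n,'tote'); print(n,'tote',[(r['score'],r['position'],r['pixels'].sum()) for r in m])
    for t in ['head_small','head_large']:
        s=manip.silhouettes(n,t)
        print(n,t,[(round(r['score'],2),np.round(r['position'],1),r['pixels'].sum()) for r in s])
        if not s: continue
        q=P[s[0]['pixels']]; q=q[~np.isnan(q[:,0])]
        sock=q[q[:,2]>0.045]; bl=q[q[:,2]<0.035]
        print(' socket mean',sock.mean(0) if len(sock) else None,len(sock),'z max',q[:,2].max(),'blade mean',bl.mean(0))
        if len(q)>10:
            rect=cv2.minAreaRect((bl[:,:2]*1000).astype(np.float32)); print(' blade rect',rect)
            hist=np.histogram(q[:,2],bins=np.arange(-0.01,0.08,0.005)); print(hist[0])
    crop=p[130:300,150:420] if n=='top' else p[100:340,220:420]
    cv2.imwrite(f'pics/{n}_crop.png',cv2.resize(crop[:,:,::-1],None,fx=2.9 if n=='top' else 2.4,fy=2.9 if n=='top' else 2.4,interpolation=cv2.INTER_CUBIC))
```

```text
top tote [(0.87, [218.3, 351.5], np.int64(4514))]
top head_small [(0.88, array([235., 244.]), np.int64(558))]
 socket mean [0.4552 0.1152 0.0549] 81 z max 0.061143201663626634 blade mean [0.4669 0.0999 0.0061]
 blade rect ((465.5604553222656, 102.71846771240234), (60.2719841003418, 83.11546325683594), 40.446807861328125)
[  2  38 157 207  42  11   4   5   3   2   2   5  36  37   3   0   0]
top head_large [(0.74, array([252.5, 182.9]), np.int64(1126))]
 socket mean [0.3974 0.2822 0.0551] 88 z max 0.06222095715673692 blade mean [0.4076 0.2947 0.006 ]
 blade rect ((408.3499755859375, 294.9051208496094), (120.80646514892578, 80.9378890991211), 52.95258712768555)
[  4  31 398 480  67  21   7   5   2   7   4   6  33  44   5   0   0]
side tote [(0.71, [172.4, 313.4], np.int64(2928))]
side head_small [(0.82, array([247.6, 275.5]), np.int64(349))]
 socket mean [0.4584 0.117  0.0532] 84 z max 0.059756231428502726 blade mean [0.4671 0.1131 0.0102]
 blade rect ((471.330078125, 103.65516662597656), (53.64351272583008, 85.82365417480469), 40.852020263671875)
[  0   3  57 106  26  11   7  11  17  15  12  17  38  29   0   0   0]
side head_large [(0.82, array([308.4, 253.7]), np.int64(1017)), (0.4, array([220.2, 240. ]), np.int64(655))]
 socket mean [0.4005 0.2847 0.054 ] 99 z max 0.062302214677545376 blade mean [0.4085 0.301  0.0074]
 blade rect ((409.97540283203125, 295.1383056640625), (115.56887817382812, 82.12977600097656), 51.81941223144531)
[  0   6 280 473  52  32  13  13  13  16  13  17  35  44   3   0   0]
```

View pics/top_crop.png

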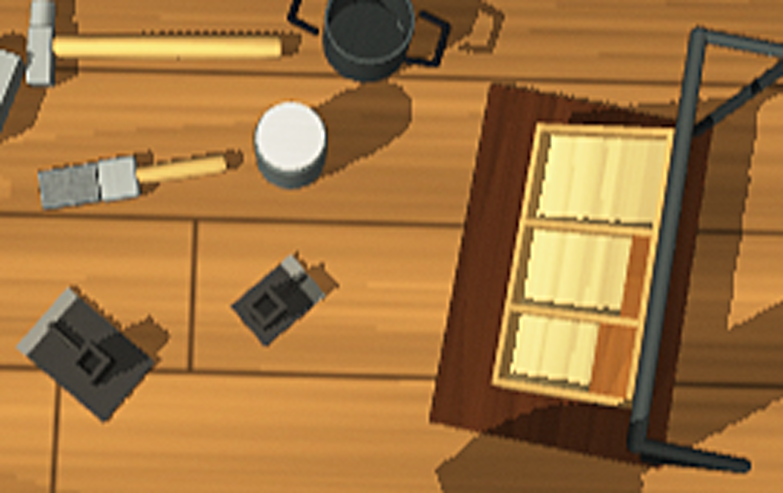

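View pics/side_crop.png

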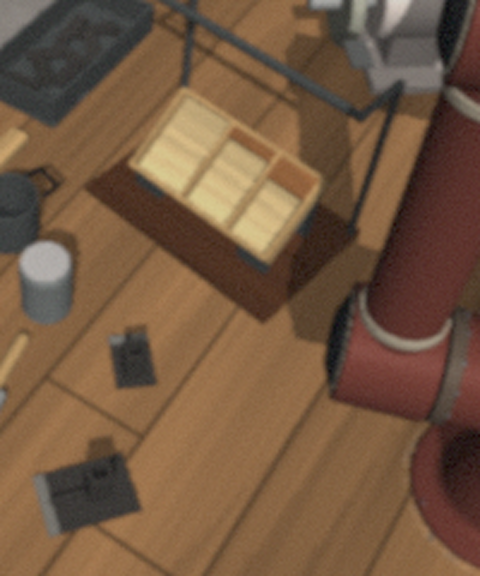

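```bash
cat > tote.py <<'E'
from h import *
np.set_printoptions(precision=4,suppress=True)
for n in ['top','side']:
    p,d=snap(n); P=cloud(n,d)
    m=manip.silhouettes(n,'tote')[0]['pixels']
    q=P[m]; q=q[~np.isnan(q[:,0])]
    # RANSAC plane with tilt ~35
    rng=np.random.default_rng(0); best=None
    for _ in range(4000):
        a,b,c=q[rng.choice(len(q),3,replace=False)]
        nn=np.cross(b-a,c-a); l=np.linalg.norm(nn)
        if l<1e-6: continue
        nn/=l; nn*=np.sign(nn[2])
        if abs(nn[2]-np.cos(np.radians(35)))>0.06: continue
        k=(abs((q-a)@nn)<0.003).sum()
        if best is None or k>best[0]: best=(k,nn,a)
    k,nn,a=best
    inl=q[abs((q-a)@nn)<0.004]; c=inl.mean(0); nn=np.linalg.svd(inl-c)[2][2]; nn*=np.sign(nn[2])
    print(n,k,len(q),'normal',nn,'tilt',np.degrees(np.arccos(nn[2])),'az',np.degrees(np.arctan2(nn[1],nn[0])),'centre',c)
    tz=nn; ty=np.cross(tz,[0,0,1]); ty/=np.linalg.norm(ty); ty*=np.sign(ty[0]); tx=np.cross(ty,tz)
    Rt=np.stack([tx,ty,tz],1)
    loc=(q-c)@Rt
    print('tx,ty',tx,ty); h=np.histogram(loc[:,2],bins=np.arange(-.03,.07,.005)); print(h)
    for lo,hi in [(-.004,.004),(.016,.026)]:
        s=loc[(loc[:,2]>lo)&(loc[:,2]<hi)]
        print(lo,len(s),cv2.minAreaRect((s[:,:2]*1000).astype(np.float32)), np.percentile(s[:,:2],[1,99],axis=0))
    for t in ['pocket_small','pocket_medium','pocket_large','rail_mid','tote']:
        for r in manip.pinpoint(n,t)[:2]:
            if r['score']<.5: continue
            rc=np.round(r['position']).astype(int)
            dd=d[rc[0]-1:rc[0]+2,rc[1]-1:rc[1]+2]; X=w(n,r['position'],np.median(dd))
            print(t,round(r['score'],2),X,'tote-plane frame',(X-c)@Rt)
E
python3 tote.py
```

```text
Traceback (most recent call last):
  File "tote.py", line 5, in <module>
    m=manip.silhouettes(n,'tote')[0]['pixels']
      ~~~~~~~~~~~~~~~~~~~~~~~~~~~^^^
IndexError: list index out of range
```

```bash
sed -i "s/    p,d=snap(n); P=cloud(n,d)\n//; s/    m=manip.silhouettes(n,'tote')\[0\]\['pixels'\]/    M=[]\n    while not M:\n        p,d=snap(n); P=cloud(n,d); M=manip.silhouettes(n,'tote')\n    m=M[0]['pixels']/" tote.py; python3 tote.py
```

```text
top 2205 4647 normal [0.1022 0.5673 0.8171] tilt 35.20285824078051 az 79.7874197504709 centre [ 0.5119 -0.1847  0.0786]
tx,ty [-0.1449 -0.8042  0.5765] [ 0.9842 -0.1773  0.    ]
(array([  14,   27,    6,    1,   50, 1311, 1454,  188,  137,  740,  621,
         20,    0,    0,    0,    0,    0,    0,    0]), array([-0.03 , -0.025, -0.02 , -0.015, -0.01 , -0.005,  0.   ,  0.005,
        0.01 ,  0.015,  0.02 ,  0.025,  0.03 ,  0.035,  0.04 ,  0.045,
        0.05 ,  0.055,  0.06 ,  0.065]))
-0.004 2560 ((5.844970703125, -11.301765441894531), (124.02103424072266, 253.29995727539062), 0.3123011887073517) [[-0.0538 -0.1286]
 [ 0.064   0.1128]]
0.016 1313 ((11.113174438476562, -8.858642578125), (142.75015258789062, 258.371337890625), 0.35805752873420715) [[-0.059  -0.1373]
 [ 0.0813  0.1188]]
pocket_small 0.62 [ 0.4186 -0.1671  0.0782] tote-plane frame [-0.0009 -0.0949  0.0002]
pocket_small 0.54 [ 0.4998 -0.1877  0.083 ] tote-plane frame [ 0.0066 -0.0113  0.0007]
pocket_medium 0.75 [ 0.4875 -0.1869  0.0847] tote-plane frame [ 0.0088 -0.0236  0.0013]
pocket_large 0.97 [ 0.5799 -0.2059  0.0821
[... 794 characters left out ...]
118) [[-0.0553 -0.135 ]
 [ 0.0682  0.1155]]
0.016 716 ((7.842601776123047, -7.903594970703125), (139.00662231445312, 260.2134704589844), 0.17671307921409607) [[-0.0602 -0.1373]
 [ 0.0761  0.12  ]]
pocket_small 0.74 [0.4717 0.1239 0.0543] tote-plane frame [-0.26   -0.0956  0.1502]
pocket_small 0.71 [0.4135 0.3085 0.0081] tote-plane frame [-0.427  -0.1851  0.2109]
pocket_medium 0.7 [ 0.4948 -0.1946  0.0873] tote-plane frame [ 0.0124 -0.0172 -0.0005]
pocket_large 0.83 [ 0.5763 -0.1925  0.0773] tote-plane frame [-0.0066  0.0627  0.0007]
rail_mid 0.65 [ 0.64   -0.5218  0.002 ] tote-plane frame [ 0.2065  0.1828 -0.2408]
tote 0.96 [ 0.5156 -0.1904  0.0819] tote-plane frame [ 0.003   0.0025 -0.0005]
```

```bash
python3 -m handwheel '0 0 -1 0 0 -1 -1; 0 0 -1 0 0 -1 -1; 0 0 -1 0 0 -1 -1; 0 0 -1 0 0 -1 -1; 0 0 0 0 0 0 -1'
```

```text
clock: 3.08
position: [0.2698, -0.5631, 0.4469]
eef_rot: [-0.001, 0.872, 0.49, 0.0]
force: [0.4, -0.4, -0.3]
finger_gap: 0.0856
```

```bash
cat > plan.py <<'E'
from h import *
np.set_printoptions(precision=3,suppress=True)
def cur():
    o=manip.observe(); q=o['eef_rot']; return o,np.array(o['position']),R.from_quat([q[1],q[2],q[3],q[0]])
def Rtool(x,z):
    z=z/np.linalg.norm(z); x=x-z*(x@z); x/=np.linalg.norm(x); return R.from_matrix(np.stack([x,np.cross(z,x),z],1))
def plan(pt,Rt,nmin=1,claw=-1):
    """rows from the pose as measured to a target, each of same turn; prints rows"""
    o,p,Rc=cur()
    rv=(Rc.inv()*Rt).as_rotvec(); 
    n=max(nmin,int(np.ceil(np.max(abs(rv))/np.radians(8)-1e-3)),int(np.ceil(np.linalg.norm(pt-p)/0.05-1e-3)))
    print('t',round(o['clock'],2),'pos',p,'q',o['qpos'],'n',n,'gap',round(o['finger_gap'],4))
    # world-constant step
    dR=R.from_rotvec(rv/n)
    Rk=Rc
    for k in range(n):
        sh=Rk.inv().apply((pt-p)/n)/0.05
        print(' '.join(f'{v:.2f}' for v in np.r_[np.degrees(rv/n)/8,sh]))
        Rk=Rk*dR
def err(pt,Rt):
    o,p,Rc=cur(); print('err in tool (units)',Rc.inv().apply(pt-p)/0.05,'turn',np.degrees((Rc.inv()*Rt).as_rotvec())/8)
O=np.array([.503,-.192,.085])
tz=np.array([.1012,.5663,.818]);tz/=np.linalg.norm(tz)
ty=np.cross(tz,[0,0,1]);ty/=np.linalg.norm(ty);tx=np.cross(ty,tz)
T=np.stack([tx,ty,tz],1)
E
python3 - <<'E'
from plan import *
print(tx,ty,tz)
# view pose above left of tote, tilted: tool z=-tz, tool x=-tx
plan(O+0.0*tx+0.26*tz, Rtool(-tx,-tz))
plan(np.array([.45,-.05,.45]), Rtool(np.array([-.17,.98,0]),np.array([0,0,-1.])))
E
```

```text
[-0.144 -0.805  0.575] [ 0.984 -0.176  0.   ] [0.101 0.566 0.818]
t 3.08 pos [ 0.27  -0.563  0.447] q [-1.243  0.013  1.319 -0.     1.812 -0.696] n 12 gap 0.0856
-0.07 -0.36 -0.21 0.96 -0.08 0.25
-0.07 -0.36 -0.21 0.98 -0.05 0.20
-0.07 -0.36 -0.21 0.99 -0.03 0.15
-0.07 -0.36 -0.21 0.99 0.00 0.10
-0.07 -0.36 -0.21 1.00 0.03 0.05
-0.07 -0.36 -0.21 1.00 0.06 0.00
-0.07 -0.36 -0.21 0.99 0.09 -0.05
-0.07 -0.36 -0.21 0.99 0.12 -0.10
-0.07 -0.36 -0.21 0.97 0.15 -0.15
-0.07 -0.36 -0.21 0.96 0.18 -0.19
-0.07 -0.36 -0.21 0.94 0.21 -0.24
-0.07 -0.36 -0.21 0.92 0.24 -0.29
t 3.08 pos [ 0.27  -0.563  0.447] q [-1.243  0.013  1.319 -0.     1.812 -0.696] n 11 gap 0.0856
-0.00 -0.00 -0.47 0.97 -0.21 -0.00
-0.00 -0.00 -0.47 0.98 -0.14 -0.00
-0.00 -0.00 -0.47 0.99 -0.08 -0.00
-0.00 -0.00 -0.47 0.99 -0.01 -0.00
-0.00 -0.00 -0.47 0.99 0.05 -0.00
-0.00 -0.00 -0.47 0.98 0.12 -0.00
-0.00 -0.00 -0.47 0.97 0.18 -0.00
-0.00 -0.00 -0.47 0.96 0.24 -0.01
-0.00 -0.00 -0.47 0.94 0.30 -0.01
-0.00 -0.00 -0.47 0.92 0.37 -0.01
-0.00 -0.00 -0.47 0.89 0.42 -0.01
```

```bash
python3 -m handwheel '0 0 -0.5 0.97 -0.2 0 -1; 0 0 -0.5 0.98 -0.14 0 -1; 0 0 -0.5 0.99 -0.08 0 -1; 0 0 -0.5 1 0 0 -1; 0 0 -0.5 0.99 0.05 0 -1; 0 0 -0.5 0.98 0.12 0 -1; 0 0 -0.5 0.97 0.18 0 -1; 0 0 -0.5 0.96 0.24 0 -1; 0 0 -0.5 0.94 0.3 0 -1; 0 0 -0.4 0.92 0.37 0 -1'
```

```text
clock: 4.32
position: [0.4246, -0.0796, 0.4366]
eef_rot: [-0.009, 0.654, 0.757, 0.003]
force: [0.2, 0.1, 0.3]
finger_gap: 0.0853
```

```bash
python3 - <<'E'
from plan import *
o,p,Rc=cur(); print(o['position'],o['qpos'])
snap('wrist','w1.png')
sys.argv=['x']
E
sed "s/for n in \['top','side'\]/for n in ['wrist']/" tote.py > totew.py; sed -i "s/,'rail_mid','tote'\]/,'tote']/" totew.py; python3 totew.py
```

```text
[ 0.425 -0.08   0.437] [-0.365 -0.443  1.725  0.011  1.874 -0.507]
wrist 6200 9801 normal [0.1036 0.5636 0.8195] tilt 34.963688642910626 az 79.58574191226515 centre [ 0.5098 -0.1873  0.0794]
tx,ty [-0.1481 -0.806   0.5731] [ 0.9835 -0.1808  0.    ]
(array([   8,    0,    0,    0,    2, 3233, 3041,  265,  286, 1557, 1409,
          0,    0,    0,    0,    0,    0,    0,    0]), array([-0.03 , -0.025, -0.02 , -0.015, -0.01 , -0.005,  0.   ,  0.005,
        0.01 ,  0.015,  0.02 ,  0.025,  0.03 ,  0.035,  0.04 ,  0.045,
        0.05 ,  0.055,  0.06 ,  0.065]))
-0.004 6238 ((12.971847534179688, -4.083366394042969), (135.10260009765625, 247.71697998046875), 0.19748133420944214) [[-0.0536 -0.1246]
 [ 0.0693  0.1177]]
0.016 2914 ((10.319007873535156, -4.1446075439453125), (140.28224182128906, 257.02020263671875), 0.16150423884391785) [[-0.0584 -0.1314]
 [ 0.0803  0.1217]]
pocket_small 0.71 [ 0.4171 -0.1654  0.0735] tote-plane frame [-0.0073 -0.0952 -0.0021]
pocket_medium 0.91 [ 0.4907 -0.1851  0.0791] tote-plane frame [ 0.0009 -0.0192 -0.001 ]
pocket_medium 0.72 [ 0.5822 -0.2094  0.0827] tote-plane frame [ 0.009   0.0752 -0.0023]
pocket_large 0.8 [ 0.584  -0.2091  0.0834] tote-plane frame [ 0.0089  0.0769 -0.0013]
tote 0.8 [ 0.4972 -0.1972  0.0853] tote-plane frame [ 0.0132 -0.0106 -0.002 ]
```

View pics/w1.png

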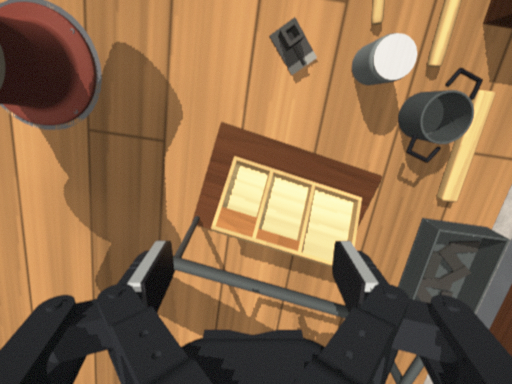

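The wrist view shows all three compartments (small at (195,245), medium at (210,285), large at (225,330)). Its fit agrees with the other two views to about 3 mm. Next, the small head.

```bash
python3 - <<'E'
s=open('plan.py').read().replace("O=np.array([.503,-.192,.085])","O=np.array([.5035,-.193,.085])").replace("tz=np.array([.1012,.5663,.818])","tz=np.array([np.sin(np.radians(35))*np.cos(np.radians(79.7)),np.sin(np.radians(35))*np.sin(np.radians(79.7)),np.cos(np.radians(35))])")
s+='''
DN=np.array([0,0,-1.])
def down(yaw): a=np.radians(yaw); return Rtool(np.array([np.cos(a),np.sin(a),0]),DN)
'''
open('plan.py','w').write(s)
E
python3 - <<'E'
from plan import *
plan(np.array([.456,.115,.22]),down(130.4))
E
```

```text
t 4.72 pos [ 0.424 -0.082  0.437] q [-0.371 -0.442  1.723  0.011  1.875 -0.509] n 6 gap 0.0852
-0.00 -0.02 -0.67 0.62 0.20 0.73
-0.00 -0.02 -0.67 0.61 0.26 0.73
-0.00 -0.02 -0.67 0.58 0.32 0.73
-0.00 -0.02 -0.67 0.55 0.37 0.73
-0.00 -0.02 -0.67 0.52 0.42 0.73
-0.00 -0.02 -0.67 0.48 0.46 0.73
```

```bash
python3 -m handwheel '0 0 -0.67 0.62 0.2 0.73 -1; 0 0 -0.67 0.61 0.26 0.73 -1; 0 0 -0.67 0.58 0.32 0.73 -1; 0 0 -0.67 0.55 0.37 0.73 -1; 0 0 -0.67 0.52 0.42 0.73 -1; 0 0 -0.67 0.48 0.46 0.73 -1; 0 0 0 0 0 0 -1'
```

```text
clock: 5.6
position: [0.4578, 0.1124, 0.2144]
eef_rot: [-0.005, 0.422, 0.907, 0.004]
force: [-0.6, -0.8, -0.1]
finger_gap: 0.0853
```

```bash
cat > head.py <<'E'
from plan import *
def head(t,fn,cam='wrist'):
    S=[]
    for _ in range(4):
        p,d=snap(cam,fn); P=cloud(cam,d); S=manip.silhouettes(cam,t)
        if S: break
    print([(round(r['score'],2),np.round(r['position']),r['pixels'].sum()) for r in S])
    q=P[S[0]['pixels']]; q=q[~np.isnan(q[:,0])]
    for lo,hi in [(0.048,.07),(-.006,.012)]:
        s=q[(q[:,2]>lo)&(q[:,2]<hi)]; print(lo,len(s),s.mean(0),cv2.minAreaRect((s[:,:2]*1000).astype(np.float32)))
    for r in manip.pinpoint(cam,t+'_socket')[:2]:
        rc=np.round(r['position']).astype(int); dd=d[rc[0]-6:rc[0]+7,rc[1]-6:rc[1]+7]
        print('socket',r['score'],r['position'],w(cam,r['position'],dd[dd>0].min()))
if __name__=='__main__': head(sys.argv[1],sys.argv[2])
E
python3 head.py head_small w2.png; python3 -c "
from plan import *
plan(np.array([.456,.115,.22]),down(130.4))"
```

```text
[(0.97, array([177., 254.]), np.int64(2622))]
0.048 583 [0.461 0.115 0.058] ((461.3658142089844, 114.57682800292969), (29.448217391967773, 30.385066986083984), 40.29518127441406)
-0.006 1666 [0.472 0.103 0.008] ((472.0005798339844, 103.22306060791016), (54.95066452026367, 80.55548095703125), 41.857269287109375)
socket 0.57 [175.3, 256.1] [0.467 0.113 0.048]
t 5.75 pos [0.46  0.111 0.22 ] q [ 0.073 -0.312  1.982  0.011  1.468 -0.625] n 1 gap 0.0858
0.06 -0.05 -0.06 0.12 -0.02 -0.01
```

View pics/w2.png

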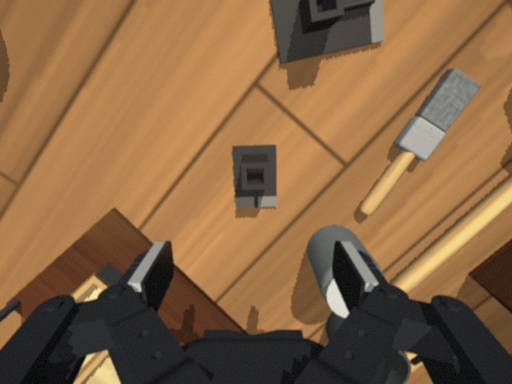

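Wrist view: the small head at (177,254), its edge towards the fingers, clear of the tin at (265,335). I'll descend in two stages.

```bash
sed -i 's/O=np.array(.*)/O=np.array([.5045,-.1935,.085])/' plan.py; python3 -c "
from plan import *
for i in range(3): print(cur()[1])
plan(np.array([.4605,.115,.09]),down(131))"
```

```text
[0.46  0.111 0.22 ]
[0.46  0.111 0.22 ]
[0.46  0.111 0.22 ]
t 5.75 pos [0.46  0.111 0.22 ] q [ 0.073 -0.312  1.982  0.011  1.468 -0.625] n 3 gap 0.0858
0.02 -0.02 -0.04 0.01 0.01 0.86
0.02 -0.02 -0.04 0.02 0.01 0.86
0.02 -0.02 -0.04 0.02 0.01 0.86
```

```bash
python3 -m handwheel '0.02 -0.02 -0.04 0.02 0.01 0.86 -1; 0.02 -0.02 -0.04 0.02 0.01 0.86 -1; 0.02 -0.02 -0.04 0.02 0.01 0.86 -1; 0 0 0 0 0 0 -1'; python3 head.py head_small w3.png; python3 -c "
from plan import *
plan(np.array([.4605,.115,.036]),down(131))"
```

```text
clock: 6.25
position: [0.4684, 0.1107, 0.098]
eef_rot: [0.009, 0.42, 0.907, 0.004]
force: [-0.5, -0.0, 0.8]
finger_gap: 0.0854
[(0.77, array([197., 245.]), np.int64(5559)), (0.19, array([290.,  42.]), np.int64(5588))]
0.048 1587 [0.461 0.117 0.058] ((462.3887939453125, 115.61595153808594), (29.903074264526367, 31.039447784423828), 41.927711486816406)
-0.006 2859 [0.47  0.108 0.009] ((473.745361328125, 102.53826141357422), (56.067604064941406, 84.9286880493164), 41.31447219848633)
t 6.4 pos [0.472 0.111 0.103] q [ 0.079 -0.178  2.076 -0.002  1.214 -0.624] n 2 gap 0.0855
0.08 0.07 -0.04 0.11 -0.08 0.67
0.08 0.07 -0.04 0.11 -0.07 0.67
```

View pics/w3.png

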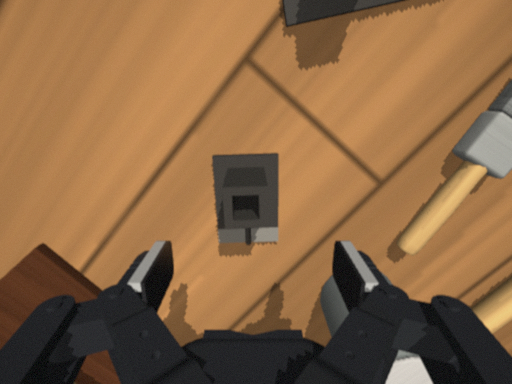

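```bash
python3 -m handwheel '0.1 0.1 -0.05 0.24 -0.12 0.1 -1; 0 0 0 0 0 0 -1;0 0 0 0 0 0 -1';  python3 -c "
from plan import *
plan(np.array([.4615,.1155,.036]),down(131.4))"
```

```text
clock: 6.78
position: [0.4622, 0.1171, 0.1025]
eef_rot: [0.008, 0.417, 0.909, 0.005]
force: [0.5, -0.3, -1.1]
finger_gap: 0.085
t 6.78 pos [0.462 0.117 0.102] q [ 0.091 -0.191  2.088  0.001  1.227 -0.62 ] n 2 gap 0.085
0.05 0.03 -0.04 -0.00 -0.03 0.66
0.05 0.03 -0.04 -0.00 -0.02 0.66
```

```bash
python3 -m handwheel '0.06 0.04 -0.04 0 -0.03 0.66 -1; 0.06 0.04 -0.04 0 -0.03 0.66 -1; 0 0 0 0 0 0 -1'; python3 -c "
from plan import *
plan(np.array([.4615,.1155,.036]),down(131.4))"
```

```text
clock: 7.15
position: [0.4627, 0.1157, 0.0374]
eef_rot: [0.001, 0.411, 0.912, 0.001]
force: [-0.1, 0.1, 0.0]
finger_gap: 0.0855
t 7.15 pos [0.463 0.116 0.037] q [ 0.089 -0.077  2.11   0.     1.107 -0.635] n 1 gap 0.0855
0.01 0.01 0.00 0.01 -0.02 0.03
```

```bash
python3 -m handwheel '0 0 0 0 0 0 0.2; 0 0 0 0 0 0 1; 0 0 0 0 0 0 1; 0 0 0 0 0 0 1; 0 0 0 0 0 0 1' 80; python3 -c "
from plan import *
o,p,Rc=cur(); print(p,o['force'],o['finger_gap'],Rc.as_matrix())
snap('wrist','w4.png')"
```

```text
clock: 7.78
position: [0.4651, 0.116, 0.0416]
eef_rot: [0.004, 0.411, 0.912, 0.002]
force: [-0.7, 0.0, -2.9]
finger_gap: 0.0285
[0.465 0.116 0.042] [-0.677  0.04  -2.863] 0.028483573433949607 [[-0.662  0.75   0.008]
 [ 0.75   0.662  0.001]
 [-0.005  0.007 -1.   ]]
```

View pics/w4.png

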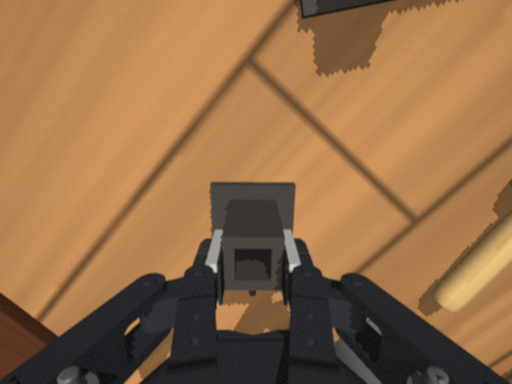

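```bash
python3 -m handwheel '0 0 0 0 0 -0.3 1; 0 0 0 0 0 -0.8 1; 0 0 0 0 0 -1 1; 0 0 0 0 0 -1 1; 0 0 0 0 0 -1 1;0 0 0 0 0 0 1'
cat > inhand.py <<'E'
from plan import *
t,fn=sys.argv[1:3]
o,p,Rc=cur(); print('pos',p,'F',o['force'],'M',o['ft_torque'],'gap',o['finger_gap'])
S=[]
for _ in range(4):
    pic,d=snap('wrist',fn); P=cloud('wrist',d); S=manip.silhouettes('wrist',t)
    if S: break
L=Rc.inv().apply((P-p).reshape(-1,3)).reshape(P.shape)*1000
for s in S[:2]:
    m=s['pixels'].astype(np.uint8); print(s['score'],m.sum()); 
    m=cv2.erode(m,np.ones((3,3)))>0
    q=L[m]; q=q[~np.isnan(q[:,0])]
    print(np.histogram(q[:,2],bins=np.arange(-30,70,5)))
    for lo,hi in [(-25,-8),(22,50)]:
        b=q[(q[:,2]>lo)&(q[:,2]<hi)]
        if len(b)>20:
            print((lo,hi),len(b),'min',np.percentile(b,2,axis=0),'max',np.percentile(b,98,axis=0),cv2.minAreaRect(b[:,:2].astype(np.float32)))
            A=np.c_[b[:,:2],np.ones(len(b))]; c=np.linalg.lstsq(A,b[:,2],rcond=None)[0]; r=b[:,2]-A@c; k=abs(r)<4
            c=np.linalg.lstsq(A[k],b[k,2],rcond=None)[0]; print('plane z=ax+by+c',c,k.sum())
E
python3 inhand.py head_small w5.png
```

```text
clock: 8.57
position: [0.4615, 0.1158, 0.2547]
eef_rot: [0.003, 0.411, 0.912, 0.002]
force: [0.6, -0.2, -4.0]
finger_gap: 0.0282
pos [0.461 0.116 0.255] F [ 0.578 -0.203 -4.011] M [0.011 0.006 0.061] gap 0.028248210827652963
0.82 7566
(array([   0,    0,    0, 1926,  544,  489,  437,  397,  350,  296,  170,
        181,  137, 2114,   84,    0,    0,    0,    0]), array([-30, -25, -20, -15, -10,  -5,   0,   5,  10,  15,  20,  25,  30,
        35,  40,  45,  50,  55,  60,  65]))
(-25, -8) 2152 min [-10.674 -13.573 -12.586] max [18.574 13.451 -8.462] ((3.4002304077148438, -0.04352569580078125), (31.271894454956055, 28.696001052856445), 0.8056496381759644)
plane z=ax+by+c [ -0.003   0.012 -11.099] 2152
(22, 50) 2617 min [ -0.547 -25.992  23.476] max [28.737 24.655 40.339] ((-9.012336730957031, -0.46516990661621094), (52.78036117553711, 76.4101791381836), 89.7978744506836)
plane z=ax+by+c [ 0.023  0.009 37.877] 2244
0.66 4040
(array([0, 0, 0, 0, 0, 0, 0, 0, 0, 0, 0, 0, 0, 0, 0, 0, 0, 0, 0]), array([-30, -25, -20, -15, -10,  -5,   0,   5,  10,  15,  20,  25,  30,
        35,  40,  45,  50,  55,  60,  65]))
```

View pics/w5.png

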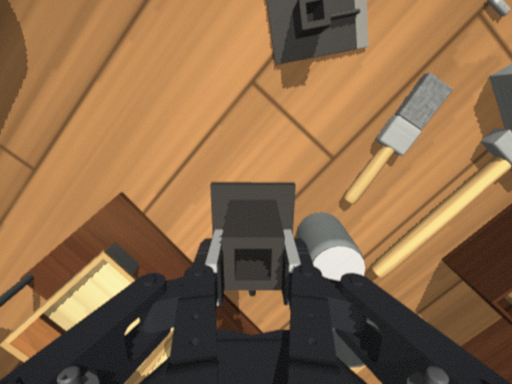

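```bash
cat >> plan.py <<'E'
RT=Rtool(-tx,-tz)
PS=O+T@np.array([-.018,-.090,0]); PL=O+T@np.array([0,.078,0])
E
cat > tgt.py <<'E'
from plan import *
def small(up,h=np.array([-11.2,-.3,44.5])/1000): return PS-RT.apply(h)+up*tz
E
python3 - <<'E'
from tgt import *
print(small(0),small(.15))
plan(small(.13),RT,claw=1)
E
```

```text
[ 0.425 -0.129  0.105] [ 0.44  -0.044  0.228]
t 8.68 pos [0.459 0.116 0.249] q [ 0.089 -0.325  1.944  0.     1.527 -0.634] n 7 gap 0.0285
0.28 -0.58 0.90 -0.33 -0.37 0.11
0.28 -0.58 0.90 -0.36 -0.32 0.15
0.28 -0.58 0.90 -0.38 -0.27 0.19
0.28 -0.58 0.90 -0.40 -0.21 0.23
0.28 -0.58 0.90 -0.40 -0.15 0.27
0.28 -0.58 0.90 -0.39 -0.09 0.31
0.28 -0.58 0.90 -0.37 -0.03 0.34
```

```bash
python3 -m handwheel '0.28 -0.58 0.9 -0.33 -0.37 0.1 1; 0.28 -0.58 0.9 -0.36 -0.32 0.14 1; 0.28 -0.58 0.9 -0.38 -0.27 0.18 1; 0.28 -0.58 0.9 -0.4 -0.21 0.22 1; 0.28 -0.58 0.9 -0.4 -0.15 0.25 1; 0.28 -0.58 0.9 -0.4 -0.09 0.3 1; 0.28 -0.58 0.9 -0.37 -0.03 0.3 1; 0 0 0 0 0 0 1'
python3 - <<'E'
from tgt import *
plan(small(.06),RT)
E
python3 inhand.py head_small w6.png
```

```text
clock: 9.68
position: [0.4217, -0.0586, 0.193]
eef_rot: [0.183, 0.736, 0.602, -0.25]
force: [-0.0, 0.2, -2.8]
finger_gap: 0.0286
t 9.68 pos [ 0.422 -0.059  0.193] q [ 0.044 -0.243  2.061 -0.599  1.541  0.33 ] n 2 gap 0.0286
-0.16 0.07 -0.03 -0.04 0.18 0.51
-0.16 0.07 -0.03 -0.05 0.17 0.51
pos [ 0.422 -0.059  0.193] F [-0.045  0.179 -2.844] M [ 0.636 -0.162 -0.007] gap 0.028570497847810995
0.57 7494
(array([   0,    0, 1805,  602,  510,  449,  392,  365,  304,  175,  173,
        144, 2022,  121,    0,    0,    0,    0,    0]), array([-30, -25, -20, -15, -10,  -5,   0,   5,  10,  15,  20,  25,  30,
        35,  40,  45,  50,  55,  60,  65]))
(-25, -8) 2635 min [-11.169 -12.775 -17.003] max [18.248 14.129 -8.525] ((3.1709985733032227, 0.3211965560913086), (31.596073150634766, 28.927215576171875), 2.0426077842712402)
plane z=ax+by+c [  0.012   0.007 -15.383] 2347
(22, 50) 2395 min [ -0.827 -24.876  23.61 ] max [28.161 25.775 35.352] ((-9.248008728027344, 0.22776031494140625), (75.59769439697266, 52.583614349365234), 0.6435379385948181)
plane z=ax+by+c [-0.002  0.005 33.882] 2167
```

View pics/w6.png

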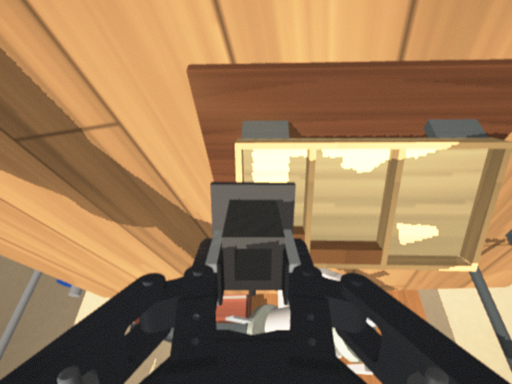

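```bash
cat > h2.py <<'E'
from plan import *
def wsnap(fn=None):
    """wrist picture with points in the tool frame (mm); rigid camera-tool transform"""
    o,p,Rc=cur(); T=manip.camera_params('wrist')['world_from_camera']; K=manip.camera_params('wrist')['camera_matrix']
    pic,d=snap('wrist',fn)
    r,cc=np.indices(d.shape)
    P=np.stack([(cc-K[0,2])/K[0,0]*d,(r-K[1,2])/K[1,1]*d,d],-1)@T[:3,:3].T+T[:3,3]; P[d==0]=np.nan
    L=Rc.inv().apply((P-p).reshape(-1,3)).reshape(P.shape)*1000
    return pic,d,P,L,p,Rc
def held(t,L):
    S=manip.silhouettes('wrist',t)
    if not S: print('no',t); return
    m=cv2.erode(S[0]['pixels'].astype(np.uint8),np.ones((3,3)))>0
    q=L[m]; q=q[~np.isnan(q[:,0])]
    for lo,hi in [(-30,-8),(22,55)]:
        b=q[(q[:,2]>lo)&(q[:,2]<hi)]
        if len(b)<20: continue
        md=np.median(b[:,2]); b=b[abs(b[:,2]-md)<3]
        A=np.c_[b[:,:2],np.ones(len(b))]; c=np.linalg.lstsq(A,b[:,2],rcond=None)[0]
        print('z med',md,'plane',c,'x',np.percentile(b[:,0],[1,99]),'y',np.percentile(b[:,1],[1,99]),len(b))
def rim(L,P,p,Rc):
    S=[]
    S=manip.silhouettes('wrist','tote')
    if not S: print('no tote'); return
    q=P[S[0]['pixels']]; q=q[~np.isnan(q[:,0])]
    loc=(q-O)@T*1000   # in the believed tote frame, mm
    f=loc[abs(loc[:,2])<6]; r=loc[abs(loc[:,2]-20)<5]
    A=np.c_[f[:,:2],np.ones(len(f))]; c=np.linalg.lstsq(A,f[:,2],rcond=None)[0]; print('floor plane in tote frame (slopes, offset mm)',c,len(f))
    print('rim pct',np.percentile(r[:,:2],[0.5,2,98,99.5],axis=0).tolist(), cv2.minAreaRect(r[:,:2].astype(np.float32)))
E
cat > look.py <<'E'
from h2 import *
pic,d,P,L,p,Rc=wsnap(sys.argv[2]); print('pos',p); held(sys.argv[1],L); rim(L,P,p,Rc)
from tgt import *
err(small(0),RT)
E
python3 look.py head_small w7.png
```

```text
pos [ 0.423 -0.058  0.195]
z med -15.002420650801673 plane [  0.      0.008 -15.031] x [-11.678  18.381] y [-13.88  14.5 ] 2253
z med 34.55551305463774 plane [ 0.003  0.006 34.583] x [-2.409 28.34 ] y [-25.821  26.596] 2247
floor plane in tote frame (slopes, offset mm) [0.002 0.001 1.39 ] 18027
rim pct [[-71.6578515750875, -127.29995183599043], [-71.26860505559551, -124.53392948548915], [67.178548784979, 128.30296228189627], [68.44155759756175, 129.30712308136978]] ((-0.9588851928710938, 1.30096435546875), (141.16314697265625, 259.49517822265625), 0.2754956781864166)
err in tool (units) [-0.03   0.359  2.299] turn [-0.26   0.127 -0.078]
```

```bash
sed -i 's/-11.2,-.3,44.5/-11.5,.3,40.8/' tgt.py; sed -i 's/^RT=/O=O+T@np.array([-.001,.001,.001])\nRT=/' plan.py; python3 -c "
from tgt import *
err(small(0),RT);plan(small(.05),RT)"
```

```text
err in tool (units) [-0.003  0.368  2.353] turn [-0.26   0.127 -0.078]
t 9.93 pos [ 0.424 -0.058  0.197] q [ 0.045 -0.247  2.057 -0.6    1.542  0.331] n 2 gap 0.0289
-0.13 0.06 -0.04 -0.01 0.17 0.68
-0.13 0.06 -0.04 -0.02 0.15 0.68
```

```bash
python3 -m handwheel '-0.15 0.06 -0.04 -0.01 0.18 0.6 1; -0.15 0.06 -0.04 -0.02 0.18 0.6 1; 0 0 0 0 0 0 1;0 0 0 0 0 0 1'; python3 -c "
from tgt import *
err(small(0),RT)"; python3 look.py head_small w8.png
```

```text
clock: 10.42
position: [0.4365, -0.0964, 0.1519]
eef_rot: [0.197, 0.731, 0.613, -0.225]
force: [0.2, -0.5, -3.0]
finger_gap: 0.0287
err in tool (units) [ 0.007 -0.118  1.215] turn [ 0.105 -0.023 -0.   ]
pos [ 0.436 -0.096  0.152]
z med -14.961540753704687 plane [  0.001   0.006 -14.963] x [-11.649  18.391] y [-13.468  14.881] 2227
z med 34.56952739470837 plane [ 0.002  0.007 34.65 ] x [-2.159 28.44 ] y [-25.823  26.457] 2244
floor plane in tote frame (slopes, offset mm) [0.002 0.002 0.442] 22441
rim pct [[-70.6998320681756, -128.97647693369112], [-70.50847207213296, -127.91389897813941], [68.41547633592081, 127.59773376576447], [69.56655697306577, 128.71036278210977]] ((0.102569580078125, 0.439422607421875), (141.84703063964844, 259.48602294921875), 0.3809552788734436)
err in tool (units) [ 0.003 -0.119  1.215] turn [ 0.108 -0.023  0.002]
```

View pics/w8.png

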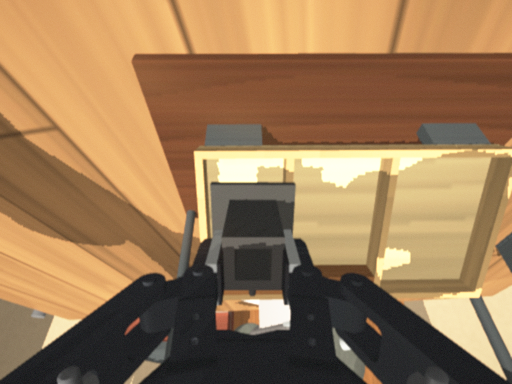

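```bash
python3 -m handwheel '0.1 -0.02 0 0 -0.11 0.3 1; 0 0 0 0 0 0.3 1; 0 0 0 0 0 0 1'; python3 -c "
from tgt import *
err(small(0),RT)"
```

```text
clock: 10.95
position: [0.4279, -0.1127, 0.1259]
eef_rot: [0.193, 0.732, 0.612, -0.23]
force: [-0.2, -0.7, -3.4]
finger_gap: 0.0286
err in tool (units) [0.    0.009 0.589] turn [ 0.009 -0.004  0.006]
```

```bash
python3 -m handwheel '0 0 0 0 0 0.2 1; 0 0 0 0 0 0.2 1; 0 0 0 0 0 0 1'; python3 -c "
from tgt import *
err(small(0),RT); o=cur()[0]; print(o['force'],o['ft_torque'])"; python3 look.py head_small w9.png
```

```text
clock: 11.32
position: [0.4256, -0.125, 0.108]
eef_rot: [0.193, 0.732, 0.612, -0.231]
force: [-0.5, 0.8, -2.7]
finger_gap: 0.0283
err in tool (units) [0.    0.013 0.152] turn [ 0.004 -0.003  0.006]
[-0.469  0.793 -2.697] [ 0.606 -0.111 -0.026]
pos [ 0.426 -0.125  0.108]
z med -14.97240192233806 plane [  0.004   0.008 -15.006] x [-11.278  18.424] y [-13.185  14.479] 2163
z med 34.574006778973356 plane [ 0.001  0.006 34.645] x [-1.854 28.37 ] y [-25.753  26.489] 2205
floor plane in tote frame (slopes, offset mm) [ 0.003 -0.001  0.44 ] 24225
rim pct [[-70.63338099814847, -128.81207011540724], [-70.44540010143034, -127.68198108830038], [66.07447019727893, 90.69430015249861], [68.87890636308263, 100.10072746943595]] ((-0.13665771484375, -11.912078857421875), (141.3136749267578, 235.0460968017578), 0.10797101259231567)
err in tool (units) [ 0.006 -0.005  0.176] turn [ 0.019 -0.004  0.002]
```

View pics/w9.png

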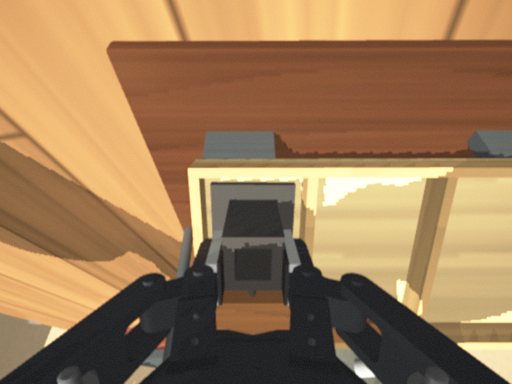

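The blade sits squarely inside the small compartment's walls, about 9 mm above its floor. I'll lower it gently.

```bash
python3 -m handwheel '0 0 0 0 0 0.08 1; 0 0 0 0 0 0.07 1; 0 0 0 0 0 0 1'; python3 -c "
from tgt import *
err(small(0),RT)"
```

```text
clock: 11.85
position: [0.4263, -0.129, 0.1033]
eef_rot: [0.194, 0.732, 0.612, -0.229]
force: [1.0, -0.1, -3.0]
finger_gap: 0.0285
err in tool (units) [ 0.01  -0.018  0.032] turn [ 0.031 -0.004 -0.001]
```

```bash
python3 -m handwheel '0.03 0 0 0 -0.02 0.05 1; 0 0 0 0 0 0.04 1'; python3 -c "
from tgt import *
err(small(0),RT)"
```

```text
clock: 12.1
position: [0.4263, -0.1299, 0.1022]
eef_rot: [0.192, 0.733, 0.611, -0.229]
force: [-6.2, 17.8, 13.0]
finger_gap: 0.0285
err in tool (units) [ 0.011 -0.02   0.004] turn [ 0.007 -0.023 -0.02 ]
```

```bash
python3 -m handwheel '0 0 0 0 0 0 1; 0 0 0 0 0 0 0.2; 0 0 0 0 0 0 -0.2;0 0 0 0 0 0 -0.4'; python3 -c "
from tgt import *
err(small(0),RT); o=cur()[0]; print(o['force'],o['finger_gap'])"; python3 look.py head_small w10.png
```

```text
clock: 12.6
position: [0.4279, -0.1305, 0.1045]
eef_rot: [0.194, 0.733, 0.61, -0.229]
force: [-0.7, 0.5, 0.2]
finger_gap: 0.0596
err in tool (units) [ 0.042 -0.054  0.037] turn [ 0.031 -0.008 -0.03 ]
[-0.713  0.491  0.208] 0.05956026675156316
pos [ 0.428 -0.131  0.105]
z med -13.333394928658159 plane [  0.005   0.003 -13.359] x [-3.174 26.962] y [-15.062  14.52 ] 2490
z med 36.37733597369717 plane [-0.     0.004 36.46 ] x [-42.449  31.582] y [-26.131  25.997] 2605
floor plane in tote frame (slopes, offset mm) [ 0.004 -0.003  0.554] 24743
rim pct [[-70.63824048302946, -128.56232872444704], [-70.40788352082339, -127.49541583570031], [65.64008723963966, 87.03602188660211], [68.7580466982662, 97.51041503155747]] ((0.02356719970703125, -13.008445739746094), (141.58106994628906, 232.61563110351562), 0.12510906159877777)
err in tool (units) [ 0.039 -0.051  0.035] turn [ 0.029 -0.01  -0.028]
```

View pics/w10.png

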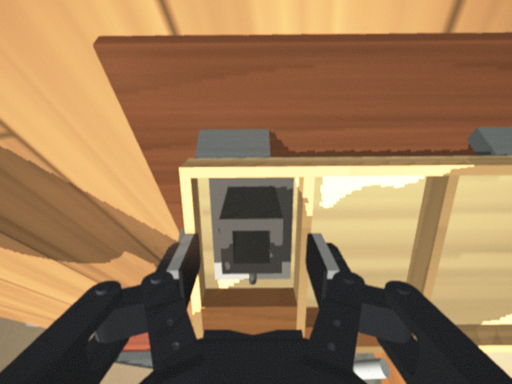

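The small head is released. It slid the 6 mm of play down the slope and rests against the lower wall, inside the 10 mm tolerance. I'll back out along the tool axis and check it.

```bash
python3 -m handwheel '0 0 0 0 0 -0.4 -0.4; 0 0 0 0 0 -0.9 -0.5; 0 0 0 0 0 -1 -1; 0 0 0 0 0 -1 -1; 0 0 0 0 0 0 -1'
cat > chk.py <<'E'
from h2 import *
name,fn=sys.argv[1:3]; C={'small':PS,'large':PL}[name]
pic,d,P,L,p,Rc=wsnap(fn)
S=manip.silhouettes('wrist','head_'+name); print([(round(s['score'],2),np.round(s['position']),s['pixels'].sum()) for s in S[:2]])
if S:
    m=cv2.erode(S[0]['pixels'].astype(np.uint8),np.ones((3,3)))>0
    q=((P[m]-C)@T)*1000; q=q[~np.isnan(q[:,0])]
    for lo,hi in [(46,64),(0,12)]:
        b=q[(q[:,2]>lo)&(q[:,2]<hi)]
        if len(b)<20: continue
        md=np.median(b[:,2]); b=b[abs(b[:,2]-md)<3]
        A=np.c_[b[:,:2],np.ones(len(b))]; c=np.linalg.lstsq(A,b[:,2],rcond=None)[0]
        print('pocket frame: z',md,'slopes',c[:2],'x',np.percentile(b[:,0],[1,99]),'y',np.percentile(b[:,1],[1,99]),len(b),cv2.minAreaRect(b[:,:2].astype(np.float32)))
rim(L,P,p,Rc)
E
python3 chk.py small w11.png
```

```text
clock: 13.38
position: [0.4435, -0.0352, 0.2425]
eef_rot: [0.193, 0.733, 0.61, -0.23]
force: [-0.8, -0.2, 0.3]
finger_gap: 0.0851
[(0.84, array([166., 253.]), np.int64(2648))]
pocket frame: z 56.021397325014355 slopes [-0.003 -0.002] x [-35.799  -6.047] y [-13.197  16.437] 525 ((-20.898910522460938, 1.543299674987793), (30.20984649658203, 29.634906768798828), 0.7191821932792664)
pocket frame: z 6.280808753166649 slopes [0. 0.] x [-42.053  32.539] y [-23.583  27.39 ] 1474 ((-5.2504730224609375, 1.6790294647216797), (52.838741302490234, 76.51306915283203), 89.4398422241211)
floor plane in tote frame (slopes, offset mm) [0.002 0.001 0.468] 12410
rim pct [[-70.4630921311435, -128.94465319398475], [-69.87362668742274, -127.7145531918503], [68.63514311100022, 126.85749274893217], [69.52039364604258, 128.05808448825778]] ((-0.13812255859375, -0.029815673828125), (140.52618408203125, 258.96063232421875), 0.17011436820030212)
```

View pics/w11.png

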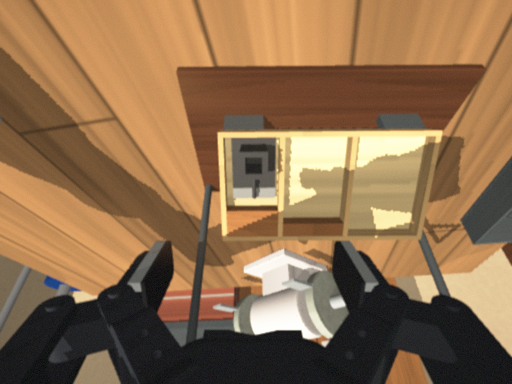

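Run:
```python
from tgt import *
plan(np.array([.401,.284,.2]),down(52.4))
```

```text
t 13.53 pos [ 0.441 -0.037  0.237] q [ 0.085 -0.256  1.99  -0.585  1.594  0.31 ] n 7 gap 0.0852
0.14 0.62 0.47 0.78 -0.28 -0.42
0.14 0.62 0.47 0.79 -0.34 -0.34
0.14 0.62 0.47 0.80 -0.40 -0.27
0.14 0.62 0.47 0.79 -0.45 -0.19
0.14 0.62 0.47 0.77 -0.51 -0.11
0.14 0.62 0.47 0.74 -0.56 -0.04
0.14 0.62 0.47 0.70 -0.61 0.04
```

```bash
python3 -m handwheel '0.14 0.62 0.47 0.78 -0.28 -0.42 -1; 0.14 0.62 0.47 0.79 -0.34 -0.34 -1; 0.14 0.62 0.47 0.8 -0.4 -0.27 -1; 0.14 0.62 0.47 0.79 -0.45 -0.2 -1; 0.14 0.62 0.47 0.77 -0.5 -0.1 -1; 0.14 0.62 0.47 0.74 -0.56 -0.04 -1; 0.14 0.62 0.47 0.7 -0.6 0.04 -1; 0 0 0 0 0 0 -1; 0 0 0 0 0 0 -1'
cat > hl.py <<'E'
from h2 import *
t,fn=sys.argv[1:3]
pic,d,P,L,p,Rc=wsnap(fn); S=manip.silhouettes('wrist',t)
print([(round(s['score'],2),np.round(s['position']),s['pixels'].sum()) for s in S[:2]])
q=P[S[0]['pixels']]; q=q[~np.isnan(q[:,0])]
for lo,hi in [(0.046,.066),(-.004,.014)]:
    s=q[(q[:,2]>lo)&(q[:,2]<hi)]; s=s[abs(s[:,2]-np.median(s[:,2]))<.003]; print('z',np.median(s[:,2]),len(s),cv2.minAreaRect((s[:,:2]*1000).astype(np.float32)))
E
python3 hl.py head_large w12.png;  python3 -c "
from plan import *
plan(np.array([.401,.284,.1]),down(52.4))"
```

```text
clock: 14.65
position: [0.3954, 0.2836, 0.1815]
eef_rot: [-0.008, 0.904, 0.428, -0.007]
force: [-0.5, -0.2, -0.7]
finger_gap: 0.085
[(0.42, array([ 58., 412.]), np.int64(7250)), (0.28, array([ 23., 169.]), np.int64(1433))]
z nan 0 ((0.0, 0.0), (0.0, 0.0), 0.0)
z 0.01068487062848339 434 ((576.9813842773438, 253.01077270507812), (20.2634334564209, 187.7805938720703), 7.638792514801025)
t 14.75 pos [0.396 0.284 0.182] q [ 0.459 -0.235  1.984  0.018  1.406  1.144] n 2 gap 0.0853
-0.08 0.02 -0.11 0.04 0.06 0.82
-0.08 0.02 -0.11 0.04 0.05 0.82
  return _methods._mean(a, axis=axis, dtype=dtype,
  ret = ret.dtype.type(ret / rcount)
```

View pics/w12.png

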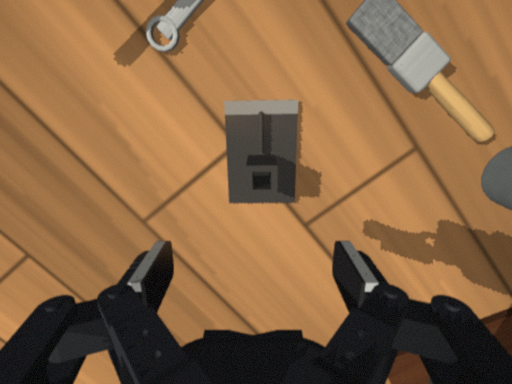

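The network reported the brush. The large head is clearly at (150,262) with its socket at (180,262), so I'll take the points from that window.

```bash
cat > hl2.py <<'E'
from h2 import *
fn=sys.argv[1]; r0,r1,c0,c1=map(int,sys.argv[2:6])
pic,d,P,L,p,Rc=wsnap(fn); S=manip.silhouettes('wrist','head_large')
print([(round(s['score'],2),np.round(s['position']),s['pixels'].sum()) for s in S[:3]])
hsv=cv2.cvtColor(pic,cv2.COLOR_RGB2HSV); m=np.zeros(d.shape,bool); m[r0:r1,c0:c1]=hsv[r0:r1,c0:c1,1]<70
m=cv2.morphologyEx(m.astype(np.uint8),cv2.MORPH_OPEN,np.ones((3,3)))>0
q=P[m]; q=q[~np.isnan(q[:,0])]
print(m.sum(),np.median(q[:,2]))
for lo,hi in [(0.046,.066),(0.0,.014)]:
    s=q[(q[:,2]>lo)&(q[:,2]<hi)]; s=s[abs(s[:,2]-np.median(s[:,2]))<.003]; print('z',np.median(s[:,2]),len(s),cv2.minAreaRect((s[:,:2]*1000).astype(np.float32)))
E
python3 hl2.py w13.png 92 212 212 308
```

```text
[(0.6, array([153., 260.]), np.int64(7208))]
6889 0.006625116248398011
z 0.056374124622152855 622 ((401.6018981933594, 282.9967041015625), (30.414161682128906, 29.420604705810547), 51.545562744140625)
z 0.006414196156045993 5550 ((411.5974426269531, 295.4081115722656), (113.68486022949219, 77.62943267822266), 51.259437561035156)
```

```bash
python3 -c "
from plan import *
plan(np.array([.402,.2835,.09]),down(51.6))"
```

```text
t 14.85 pos [0.396 0.284 0.183] q [ 0.459 -0.235  1.983  0.018  1.406  1.144] n 2 gap 0.0854
-0.08 0.01 -0.06 0.04 0.07 0.93
-0.08 0.01 -0.06 0.03 0.06 0.93
```

```bash
python3 -m handwheel '-0.08 0 -0.06 0.04 0.06 0.6 -1; -0.08 0 -0.06 0.03 0.06 0.6 -1; 0 0 0 0 0 0.6 -1; 0 0 0 0 0 0 -1'; python3 -c "
from plan import *
plan(np.array([.402,.2835,.036]),down(51.6))"
```

```text
clock: 15.35
position: [0.4052, 0.2819, 0.0928]
eef_rot: [0.002, 0.901, 0.434, 0.001]
force: [0.5, -0.4, -0.1]
finger_gap: 0.0852
t 15.35 pos [0.405 0.282 0.093] q [ 0.459 -0.122  2.045 -0.004  1.217  1.134] n 2 gap 0.0852
0.02 0.00 -0.01 -0.01 -0.04 0.57
0.02 0.00 -0.01 -0.01 -0.04 0.57
```

```bash
python3 -m handwheel '0.02 0 0 0 -0.04 0.58 -1; 0.02 0 0 0 -0.04 0.58 -1; 0 0 0 0 0 0 -1'; python3 -c "
from plan import *
plan(np.array([.402,.2835,.036]),down(51.6))"
```

```text
clock: 15.72
position: [0.4065, 0.2854, 0.0391]
eef_rot: [-0.0, 0.901, 0.433, 0.004]
force: [0.3, 0.4, -0.1]
finger_gap: 0.0857
t 15.72 pos [0.406 0.285 0.039] q [ 0.462 -0.035  2.066  0.001  1.103  1.136] n 1 gap 0.0857
0.02 -0.05 -0.03 -0.09 -0.05 0.06
```

```bash
python3 -m handwheel '0 -0.05 0 -0.1 -0.05 0.1 -1; 0 0 0 0 0 0.05 0.2; 0 0 0 0 0 0.03 1; 0 0 0 0 0 0.02 1; 0 0 0 0 0 0.02 1; 0 0 0 0 0 0.02 1' 90; python3 -c "
from plan import *
plan(np.array([.402,.2835,.036]),down(51.6)); print(cur()[0]['force'])"
```

```text
clock: 16.48
position: [0.4055, 0.2848, 0.0345]
eef_rot: [0.001, 0.901, 0.433, 0.005]
force: [-4.0, -3.6, 8.0]
finger_gap: 0.0292
t 16.48 pos [0.406 0.285 0.034] q [ 0.463 -0.031  2.071 -0.003  1.092  1.14 ] n 1 gap 0.0292
0.04 -0.05 -0.04 -0.06 -0.04 -0.03
[-4.007 -3.618  7.976]
```

```bash
python3 -m handwheel '0 0 0 0 0 -0.3 1; 0 0 0 0 0 -0.8 1; 0 0 0 0 0 -1 1; 0 0 0 0 0 -1 1; 0 0 0 0 0 -1 1;0 0 0 0 0 0 1'
python3 - <<'E'
from h2 import *
pic,d,P,L,p,Rc=wsnap('w14.png'); held('head_large',L); print(p,cur()[0]['force'],cur()[0]['finger_gap'])
E
```

```text
clock: 17.23
position: [0.3996, 0.2825, 0.2415]
eef_rot: [0.001, 0.901, 0.433, -0.001]
force: [0.8, -0.2, -4.5]
finger_gap: 0.029
z med -21.208935197524603 plane [  0.016   0.005 -21.461] x [-17.502  12.523] y [-13.921  13.754] 2417
z med 28.491601769961058 plane [ 0.009  0.007 28.153] x [-5.098 68.859] y [-38.314  37.286] 13197
[0.4   0.282 0.242] [-0.571 -0.717 -6.243] 0.028814820287139203
```

View pics/w14.png

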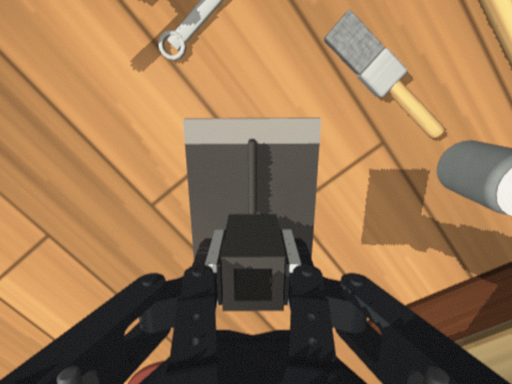

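```bash
cat >> tgt.py <<'E'
def large(up,h=np.array([12.0,-.3,34.6])/1000): return PL-RT.apply(h)+up*tz
E
python3 - <<'E'
from tgt import *
print(large(0))
plan(large(.14),RT)
E
```

```text
[ 0.585 -0.196  0.12 ]
t 17.32 pos [0.397 0.281 0.235] q [ 0.465 -0.276  1.927 -0.003  1.503  1.14 ] n 9 gap 0.0288
-0.12 -0.47 -0.38 -0.41 0.90 0.00
-0.12 -0.47 -0.38 -0.46 0.88 0.05
-0.12 -0.47 -0.38 -0.50 0.85 0.09
-0.12 -0.47 -0.38 -0.53 0.82 0.14
-0.12 -0.47 -0.38 -0.57 0.79 0.19
-0.12 -0.47 -0.38 -0.59 0.76 0.24
-0.12 -0.47 -0.38 -0.62 0.72 0.30
-0.12 -0.47 -0.38 -0.63 0.68 0.35
-0.12 -0.47 -0.38 -0.64 0.64 0.40
```

```bash
python3 -m handwheel '-0.12 -0.47 -0.38 -0.4 0.9 0 1; -0.12 -0.47 -0.38 -0.45 0.88 0.04 1; -0.12 -0.47 -0.38 -0.5 0.85 0.08 1; -0.12 -0.47 -0.38 -0.53 0.82 0.1 1; -0.12 -0.47 -0.38 -0.57 0.8 0.15 1; -0.12 -0.47 -0.38 -0.6 0.76 0.2 1; -0.12 -0.47 -0.38 -0.62 0.72 0.25 1; -0.12 -0.47 -0.38 -0.63 0.68 0.3 1; -0.12 -0.47 -0.38 -0.5 0.5 0.3 1; 0 0 0 0 0 0 1'
python3 - <<'E'
from tgt import *
err(large(0),RT)
plan(large(.1),RT)
E
```

```text
clock: 18.58
position: [0.5875, -0.1126, 0.2049]
eef_rot: [0.176, 0.716, 0.623, -0.259]
force: [-0.4, 0.4, -4.8]
finger_gap: 0.0291
err in tool (units) [-0.353  0.332  2.331] turn [-0.341  0.167  0.401]
t 18.57 pos [ 0.588 -0.113  0.205] q [-0.052  0.133  1.681 -0.623  1.496  0.189] n 1 gap 0.0291
-0.34 0.17 0.40 -0.40 0.24 0.33
```

```bash
python3 -m handwheel '-0.18 0.08 0.2 -0.18 0.15 0.2 1; -0.18 0.08 0.2 -0.18 0.12 0.2 1; 0 0 0 0 0 0 1'
cat > look2.py <<'E'
from h2 import *
from tgt import *
err(large(0),RT)
pic,d,P,L,p,Rc=wsnap(sys.argv[1]); held('head_large',L); rim(L,P,p,Rc)
E
python3 look2.py w15.png
```

```text
clock: 18.95
position: [0.5913, -0.1383, 0.1878]
eef_rot: [0.187, 0.732, 0.613, -0.232]
force: [-1.7, -0.4, -4.9]
finger_gap: 0.029
err in tool (units) [-0.196  0.09   1.771] turn [-0.068 -0.041  0.051]
z med -21.60477534248237 plane [  0.012   0.007 -21.88 ] x [-17.528  12.228] y [-13.329  14.269] 2371
z med 27.985467889561367 plane [ 0.007  0.007 27.722] x [-5.019 68.495] y [-37.703  37.521] 13071
floor plane in tote frame (slopes, offset mm) [ 0.002 -0.008  0.681] 9059
rim pct [[-70.35431200498869, -128.84876478813894], [-69.95709209710591, -127.61785257030925], [68.55367101749238, 110.99621231776763], [69.77495152678821, 124.49249950826524]] ((-0.03241729736328125, -0.4928131103515625), (140.55552673339844, 259.0094909667969), 0.2839811444282532)
```

View pics/w15.png

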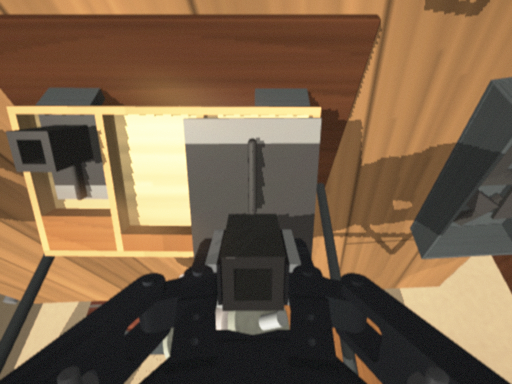

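```bash
sed -i 's/12.0,-.3,34.6/11.7,0,34.3/' tgt.py; python3 -m handwheel '-0.05 -0.03 0.04 -0.1 0.04 0.3 1; -0.02 -0.01 0.01 -0.1 0.04 0.3 1; 0 0 0 0 0 0.2 1; 0 0 0 0 0 0 1'; python3 look2.py w16.png
```

```text
clock: 19.6
position: [0.5904, -0.1702, 0.1595]
eef_rot: [0.194, 0.731, 0.612, -0.23]
force: [0.5, -0.2, -5.9]
finger_gap: 0.0288
err in tool (units) [ 0.014 -0.03   0.954] turn [0.021 0.002 0.009]
z med -21.57851197185229 plane [  0.01    0.01  -21.879] x [-17.642  12.218] y [-13.385  14.403] 2403
z med 27.957521330875363 plane [ 0.007  0.007 27.704] x [-6.775 68.536] y [-37.84  37.83] 13265
floor plane in tote frame (slopes, offset mm) [ 0.002 -0.003  0.808] 15929
rim pct [[-70.24334578544608, -121.39399912874089], [-70.04251874354, -116.39555806569656], [68.22211676983407, 127.3622947439936], [69.39639057534356, 128.35352597834185]] ((0.1195526123046875, 1.3681488037109375), (140.51605224609375, 255.32554626464844), 0.08428788185119629)
```

```bash
python3 -m handwheel '0.02 0 0 0.01 -0.03 0.2 1; 0 0 0 0 0 0.2 1; 0 0 0 0 0 0 1'; python3 look2.py w17.png
```

```text
clock: 20.12
position: [0.5884, -0.1807, 0.1442]
eef_rot: [0.194, 0.732, 0.612, -0.23]
force: [0.2, 0.9, -5.6]
finger_gap: 0.0291
err in tool (units) [ 0.013 -0.029  0.58 ] turn [0.032 0.003 0.003]
z med -21.513607928079228 plane [  0.011   0.003 -21.833] x [-17.39   12.157] y [-13.299  14.129] 2314
z med 27.98742253845819 plane [ 0.007  0.007 27.727] x [-4.831 68.502] y [-37.405  37.499] 13028
floor plane in tote frame (slopes, offset mm) [ 0.002 -0.002  0.833] 17974
rim pct [[-70.12621181386655, -105.38205506477667], [-70.03183062226361, -100.09256821334367], [67.78301858572716, 127.59408674668316], [69.52945138181977, 128.49347725050092]] ((0.12010955810546875, 9.280838012695312), (140.97508239746094, 239.94068908691406), 0.2470249980688095)
```

View pics/w17.png

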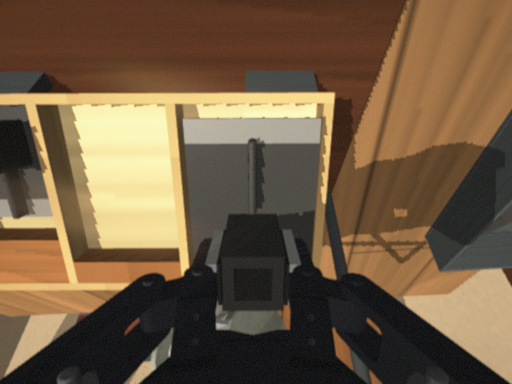

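The blade is centred over the large compartment (blade columns 183–321, between the walls), 29 mm above the floor. I'll carry on down.

```bash
python3 -m handwheel '0.03 0 0 0.01 -0.03 0.2 1; 0 0 0 0 0 0.2 1; 0 0 0 0 0 0 1'; python3 look2.py w18.png
```

```text
clock: 20.65
position: [0.5859, -0.1918, 0.1279]
eef_rot: [0.194, 0.732, 0.611, -0.23]
force: [0.1, 0.3, -4.6]
finger_gap: 0.0291
err in tool (units) [ 0.012 -0.015  0.183] turn [ 0.017  0.004 -0.002]
z med -21.630279747072006 plane [  0.015   0.007 -21.908] x [-18.048  12.219] y [-13.318  14.669] 2471
z med 27.948530885997705 plane [ 0.007  0.007 27.677] x [-5.489 68.574] y [-37.93   37.985] 13342
floor plane in tote frame (slopes, offset mm) [0.003 0.001 0.941] 22458
rim pct [[-70.52716736706816, -89.4305492501813], [-70.035396460357, -84.63498920698488], [67.53877759419582, 127.7499243649196], [69.46723420461994, 128.61369156035786]] ((0.12894439697265625, 17.25609588623047), (141.10305786132812, 224.33682250976562), 0.2910015285015106)
```

View pics/w18.png

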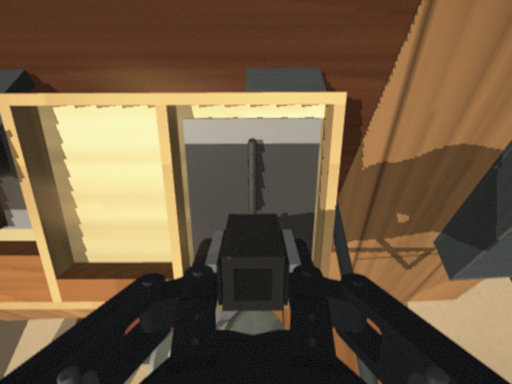

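```bash
python3 -m handwheel '0.02 0 0 0 -0.01 0.08 1; 0 0 0 0 0 0.07 1; 0 0 0 0 0 0 1'; python3 -c "
from tgt import *
err(large(0),RT)"
```

```text
clock: 21.18
position: [0.5859, -0.1958, 0.1233]
eef_rot: [0.194, 0.732, 0.611, -0.23]
force: [0.6, 0.0, -5.3]
finger_gap: 0.0289
err in tool (units) [ 0.025 -0.031  0.063] turn [ 0.021  0.005 -0.01 ]
```

```bash
python3 -m handwheel '0.02 0 0 0.02 -0.03 0.06 1; 0 0 0 0 0 0.05 1'; python3 -c "
from tgt import *
err(large(0),RT)"
```

```text
clock: 21.42
position: [0.5847, -0.1969, 0.1206]
eef_rot: [0.193, 0.733, 0.61, -0.23]
force: [-8.5, 16.3, 12.0]
finger_gap: 0.0291
err in tool (units) [ 0.013 -0.011  0.003] turn [ 0.003 -0.003 -0.022]
```

```bash
python3 -m handwheel '0 0 0 0 0 0 0.9; 0 0 0 0 0 0 0.2; 0 0 0 0 0 0 -0.2;0 0 0 0 0 0 -0.4'; python3 look2.py w19.png
```

```text
clock: 21.92
position: [0.5868, -0.1979, 0.1242]
eef_rot: [0.196, 0.733, 0.61, -0.23]
force: [0.2, -0.2, 1.1]
finger_gap: 0.06
err in tool (units) [ 0.067 -0.055  0.055] turn [ 0.039  0.021 -0.037]
z med -19.16106764199412 plane [  0.001   0.005 -19.308] x [-7.585 22.065] y [-15.766  13.672] 2562
z med 30.29720394850814 plane [-0.003  0.005 30.437] x [-32.377  78.175] y [-39.074  35.806] 15770
floor plane in tote frame (slopes, offset mm) [0.004 0.001 0.965] 23427
rim pct [[-70.49760482202792, -81.46129947991372], [-70.06034696133156, -76.6590487887301], [68.11664341329151, 127.60027456743389], [69.29729458688311, 128.53395231683197]] ((-0.01068878173828125, 21.646652221679688), (140.97943115234375, 215.80416870117188), 0.24652685225009918)
```

View pics/w19.png

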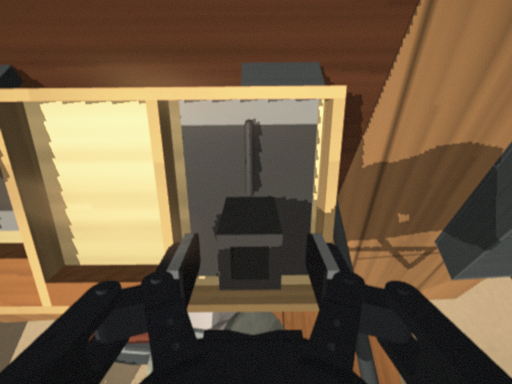

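The large head is released and rests against the lower wall. I'll retract along the tool axis and check.

```bash
python3 -m handwheel '0 0 0 0 0 -0.4 -0.4; 0 0 0 0 0 -0.9 -0.5; 0 0 0 0 0 -1 -1; 0 0 0 0.3 0 -1 -1; 0 0 0 0.5 0 -0.3 -1;0 0 0 0 0 0 -1; 0 0 0 0 0 0 -1'; python3 chk.py large w20.png; python3 chk.py small w21.png
python3 - <<'E'
from h import *
snap('top','top1.png'); snap('side','side1.png')
a=np.load('top0.npz')['p'].astype(int); b=cv2.imread('pics/top1.png')[:,:,::-1].astype(int)
cv2.imwrite('pics/diff.png',np.clip(abs(a-b)*2,0,255).astype(np.uint8))
E
```

```text
clock: 22.95
position: [0.6119, -0.0565, 0.2598]
eef_rot: [0.198, 0.733, 0.61, -0.227]
force: [-0.6, -0.5, -0.6]
finger_gap: 0.0854
[(0.87, array([174., 249.]), np.int64(4871))]
pocket frame: z 56.449216219571426 slopes [ 0.007 -0.004] x [-6.682 23.205] y [-13.444  15.087] 404 ((8.622149467468262, 0.812199592590332), (31.078853607177734, 28.62497329711914), 0.040236759930849075)
pocket frame: z 6.775871826625539 slopes [-0.     0.001] x [-60.739  49.235] y [-36.065  37.861] 3606 ((-5.654598236083984, 0.574981689453125), (112.14481353759766, 76.20465087890625), 0.7269246578216553)
floor plane in tote frame (slopes, offset mm) [ 0.004 -0.002  0.915] 6352
rim pct [[-70.46565898881092, -128.87636553997402], [-69.87612873269144, -127.54890770242329], [68.77130185700669, 126.72566646659276], [69.72098629223917, 128.04337329176576]] ((0.03324127197265625, -0.6277008056640625), (140.77691650390625, 258.5655212402344), 0.25095245242118835)
[(0.67, array([162., 120.]), np.int64(2708))]
pocket frame: z 56.04146560202312 slopes [-0.004 -0.009] x [-35.675  -5.862] y [-11.626  17.044] 497 ((-20.893165588378906, 2.531498908996582), (29.941425323486328, 30.590778350830078), 88.46360778808594)
pocket frame: z 6.742184750822943 slopes [-0.001  0.004] x [-41.951  31.919] y [-23.222  24.91 ] 1076 ((-4.71429443359375, 0.4155101776123047), (75.37628936767578, 50.36375045776367), 0.5103115439414978)
floor plane in tote frame (slopes, offset mm) [ 0.002 -0.001  0.94 ] 6411
rim pct [[-70.46134852097487, -129.03484667923306], [-69.8901590736189, -127.64122558439716], [68.8901306971323, 126.74892777956859], [69.74267284655438, 128.02305413817626]] ((0.14617919921875, -0.922271728515625), (140.87022399902344, 259.15911865234375), 0.22900967299938202)
```

View pics/w20.png

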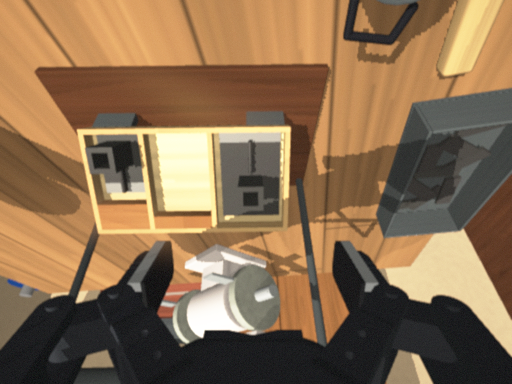

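View pics/diff.png

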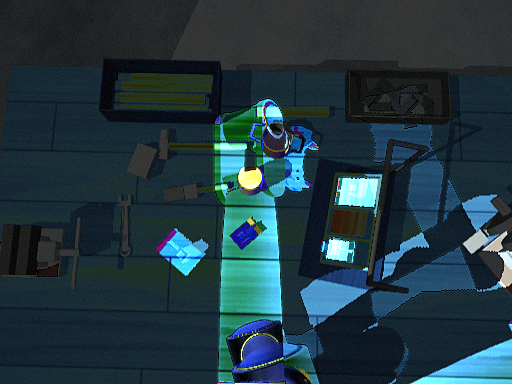

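View pics/side1.png

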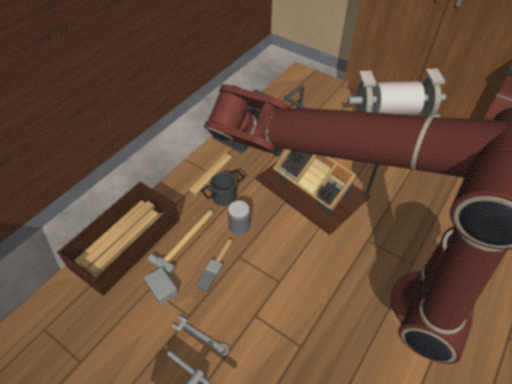

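Both heads lie flat in their compartments: large at x −6 mm, y +0.7 mm, small at x −6 mm, y +2 mm, within the 10 mm limits. The side picture shows the bystanders where they were. I'm handing the job in.

```bash
python3 -c "
from station import manip
print(manip.job_done()); o=manip.observe(); print(o['clock'],o['force'])"
```

```text
the job is handed in; nothing more can be done
None
the job is handed in; nothing more can be done
```

Both hoe heads are in the tote, socket up, lying flat and released. The small head is in the small compartment, the large head in the large one, and the medium compartment is empty. I handed the job in at about 23 s of the 51 s; no verdict is reported.

| Head | Blade centre along slope | Blade centre across | Socket-top height (nominal 56 mm) | Tilt from floor |
|---|---|---|---|---|
| Small | −6 mm | about +2 mm | 56.0 mm | under 0.01 rad |
| Large | −6 mm | about +1 mm | 56.4 mm | under 0.01 rad |

- **Slide on release:** each head was set down near the centre with about 20–25 N of contact. When the fingers opened it slid about 6 mm down the slope against the lower wall, inside the 10 mm limit.
- **Disagreements:** the top camera placed things about 3–5 mm off the wrist view, so I mostly used the wrist camera. The networks missed the tote in one picture and once reported the brush as the large head. I asked again and checked against the picture.
- **Bystanders:** I compared the pictures by eye. In the side view all six look unmoved. In the top view the arm covers the tin and the pot, so those two were seen only from the side.

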